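# Fit the fresh filter cartridge into the dust extractor

## Robot

A 6-joint arm with a two-finger parallel gripper is mounted at the origin on the work surface. World frame = base frame: x ahead of the robot, y to its left, z up, the work surface at z = 0. Lengths are in mm, angles in degrees, forces in N, time in s.
With the tool pointing down it reaches from about 375 to 750 mm from the base axis. Payload 9 kg.
Tool frame: the origin (TCP) lies on the centre line of the jaws, within the pads' length; the fingertips stand 11 mm ahead of it and the grasp point (between the pads) lies 8 mm behind it; z points along the fingers, y is the line along which they close (so a half turn about z gives the same grasp; the last joint's range is limited). The gripper opens to 85 mm and grips with 20 to 120 N. Pads are 22 mm wide; open, the fingers measure 114 mm over their backs; the gripper's body (76 mm by 85 mm) begins 54 mm behind the grasp point. The pads swing forward as they close: fully open they stand 13 mm farther back than shut.
Start: joints at [-85.64, 5.964, 5.575, 89.605, 0, 77.527], TCP at [173.764, -574.318, 242.331] pointing down, gripper open.
Joint ranges: [-171.21, 171.21], [-48.23, 106.86], [-62.78, 66.21], [-105.2, 120.99], [-86.42, 89.51], [-180, 180]. Speed limits (degrees/s): [127.2, 127.2, 147.25, 180, 180, 180].

## Interface

Orientations are given as a 3x3 rotation matrix whose columns are the frame's x, y, z axes.
In Python, from cell import ctrl, snapshot, job gives the robot as it stands.
- The arm moves only by the tool play_rows, never from a script. Its argument "plan" is a list of rows, each an object of numbers: "fingers": the finger opening in cm, from 0 to 8.54; "x", "y", "z": the shift along the tool's x, y, z in cm; "twist": the turn about the tool's z in rad. A call has 1 to 5 rows; each row is the pose to reach, as a shift and turn from the pose commanded when the call began, along the tool's axes at that moment; what a row does not reach only later rows make up. A row lasts 1/10 s, in which the tool goes at most 50 mm and 8.59 degrees, less where a joint would pass 70% of its speed; a pose out of reach is approached as far as the arm can. A call with a gripper value outside its range is refused whole. The fingers move at their own pace and stop on an object; the grip force is fixed at half the most. Time passes only in rows, so rows that repeat a pose let the fingers close. It gives the time, the measured TCP pose, the force, the opening and the grip force at its end, in the units of the state.
- ctrl.sense(): the state, without advancing time (a new reading comes with each control period).
- snapshot(name): name is "side" or "top" or "wrist"; returns a dict with "image" (400x640x3 uint8, blue, green, red), "fx", "fy", "cx", "cy" (pixels), "R" (3x3) and "t" (3): a world point X has camera coordinates R X + t; the wrist camera has in their place "mount" (4x4, takes a point from camera to tool coordinates, whose origin is the TCP and whose axes are the flange's). Camera axes: x right, y down, z forward; pixel columns grow to the right and rows downward; lengths in mm; the calibration is good to about 2 mm. A picture is of the moment at which its call begins: read the wrist's pose just before it. There is no depth.
- job.hand_in(): hands the job in; it is judged then, once.
The state is a dict: "t": time; "joint_pos": joint angles; "joint_vel": joint speeds; "joint_efforts": joint torques, N m; "ee_pos": TCP position; "tool_rot": TCP orientation; "ft_force": force on the tool from outside, world axes, zero at the start; "ft_torque": the same for the moment, N m; "finger_gap": finger opening in mm; "gripper_force": force on a finger pad.
Only numpy, scipy, OpenCV 4.12 (cv2) and the standard library are available. Lean on these libraries where they do the work, as an engineer would, in place of code of your own. Each camera call takes 0.05 s, during which the arm holds its last target. There are 200 camera calls.

## Task

Fit the fresh filter cartridge (white pleats, lime-green bar) into the extractor's filter port: find the slots of the port, push it in against its spring, turn it clockwise a quarter turn to the stop and let it spring up so that it locks, then let go. Press and turn gently, never forcing it, and leave the spent cartridge, the battery pack and the brush where they are.

Things in the scene. Friction and masses are not known exactly. Their poses are not given: they have to be found in the camera images.
- fresh_mid (a point): Middle (on the axis, 50 mm over the foot) of the loose fresh cartridge, 0.16 kg, 100 mm tall, standing. From the foot: white pleated cylinder 30 mm across (to 33 mm), black neck 36 mm across (39 to 61), round flange 60 mm across (61 to 66), lime grip bar (66 to 100) 56 mm long along x, 14 mm thick along y. z is up; a half turn about z makes no difference.
- fresh_lug (a point): Centre, on the axis, of the fresh cartridge's two steel lugs, 6.5 mm under fresh_mid. They stick out of the neck in line with the bar, along +x and -x: each 10 mm wide, 5 mm thick, reaching 25 mm from the axis.
- port (a point): Centre of the round filter port, level with its ring's top face, 81 mm above the bench. The ring (aluminium, 72 mm across, 21 mm high) sits on the extractor's filter head: a fixed grey box 150 x 150 mm, 60 mm high, a lime hose spigot 68 mm across sticking out 55 mm from its -y side. The ring's mouth is 54 mm wide, flared to 60 mm at the top. z is up.
- ledge (a point): Centre of the brass ledge's upper face, 6 mm below port; bore 40 mm, ledge 6 mm thick, two opposite slots 40 degrees wide (the lugs fill 27). They would lie along this point's +x and -x, but the ring is turned an unknown amount up to 0.7 rad either way, not shown by these readings: find them by feel or eye. Lugs on the ledge: fresh_mid 9 mm above this point.
- lock (a point): On the port's axis, 5 mm below port: where fresh_mid ends when locked. Past the slots a spring plate pushes up from 5 mm above this point (6 N, plus 0.5 N/mm). 3 mm below it the lugs clear the ledge and turn clockwise (from above); 6 mm below it the flange hits the ring. 90 degrees round is a notch (room from 88 to 95 degrees), then a stop; let go there and the spring lifts the lugs 3 mm into it.
- spent_mid (a point): Middle of the spent cartridge: same shape and size as the fresh one, but brown dusty pleats and a grey bar. Leave it standing. z is up.
- battery_mid (a point): Middle of a loose battery pack, black with a lime top, 110 by 72 mm, 61 mm high, on the bench; x along its length, z up. Leave it.
- brush_grip (a point): Handle of a loose bench brush lying on the bench, 200 mm long, 42 mm wide, 20 mm high; this point is 60 mm from the handle's end, and the brush runs along x, bristles at +x. Leave it.
Not all that is in view belongs to the job. Leave any turquoise look-alike of the part that bears fresh_mid alone.

How it is judged:
By the outcome, as a careful person would: the job done as asked, in the order asked, and still so for the second after the job is handed in, with the robot touching nothing.
It also fails if it takes over 72 s, if anything falls off the work surface, if the arm or the gripper's body presses on something with over 40 N, if the wrist force passes 120 N, or if a joint passes its speed limit or range.

## Working session

There is one attempt and no reset: what is moved stays moved. The work goes in short steps, Python scripts to look and compute and a tool call to move; the robot and the scene stay as the last step left them, time stands still between calls to the robot, and variables do not carry over. Pictures are saved under pics/ and viewed, at most 10 in all, crops included, and the job is handed in when it is done.

Besides the shell and the picture viewer there is one more tool, called after "Request:" as name(argument=value, ...), one argument or row to a line, values as JSON. play_rows: Moves the arm, as the interface text tells. Its arguments: {"type":"object","properties":{"plan":{"type":"array"}},"required":["plan"]}

```bash
mkdir -p pics
cat > h.py <<'E'
import numpy as np, cv2
from cell import ctrl, snapshot, job
def ray(s,u,v,z):
    R=np.array(s["R"]);t=np.array(s["t"]);c=-R.T@t
    d=R.T@np.array([(u-s["cx"])/s["fx"],(v-s["cy"])/s["fy"],1]);return c+d*(z-c[2])/d[2]
def proj(s,X):
    p=np.array(s["R"])@np.array(X)+np.array(s["t"]);return s["fx"]*p[0]/p[2]+s["cx"],s["fy"]*p[1]/p[2]+s["cy"]
def wristcam(st,s):
    # world->cam R,t for the wrist picture
    T=np.eye(4);T[:3,:3]=st["tool_rot"];T[:3,3]=st["ee_pos"]
    M=np.linalg.inv(T@np.array(s["mount"]));s["R"]=M[:3,:3];s["t"]=M[:3,3];return s
E
python3 - <<'E'
from h import *
st=ctrl.sense();print(st)
for n in("top","side"):
    s=snapshot(n);cv2.imwrite(f"pics/{n}0.png",s["image"]);print(n,s["fx"],s["cx"],s["cy"],np.round(s["R"],3).tolist(),np.round(-np.array(s["R"]).T@s["t"]))
E
```

```text
{'t': 0.0, 'joint_pos': array([-8.56396628e+01,  6.00117529e+00,  5.52520003e+00,  8.96050786e+01,
       -3.97060181e-04,  7.75268932e+01]), 'joint_vel': array([ 0.02542401, -0.03337106,  0.03473178,  0.04023204, -0.030921  ,
        0.07980247]), 'joint_efforts': array([-8.20277382e-04, -5.56931591e+01,  5.03650689e+01,  1.69953337e-02,
       -4.00872541e-04, -1.61247421e-06]), 'ee_pos': array([ 173.73712503, -573.94418562,  241.47833713]), 'tool_rot': array([[ 9.57150640e-01,  2.89590468e-01, -1.14464571e-04],
       [ 2.89590336e-01, -9.57149648e-01,  1.41003481e-03],
       [ 2.98772917e-04, -1.38276355e-03, -9.99998999e-01]]), 'ft_force': array([-0.01752854, -0.5282764 , -0.49392335]), 'ft_torque': array([-0.00881728, -0.0022677 , -0.03703812]), 'gripper_force': 0.0, 'finger_gap': 85.63234524196423}
top 385.3755957684454 323.64175887469383 201.7122399804099 [[-0.027, -0.999, -0.025], [-0.983, 0.031, -0.178], [0.179, 0.02, -0.984]] [ 391.  -12. 1102.]
side 392.67257500578677 321.00022212668074 193.9927677188118 [[-0.996, -0.09, -0.007], [-0.061, 0.731, -0.679], [0.066, -0.676, -0.734]] [505. 794. 961.]
```

View pics/top0.png

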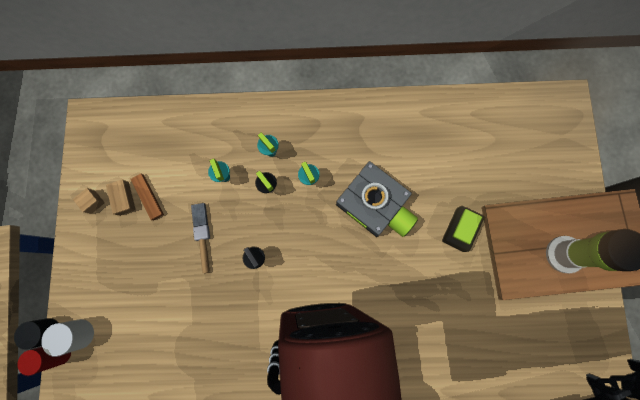

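View pics/side0.png

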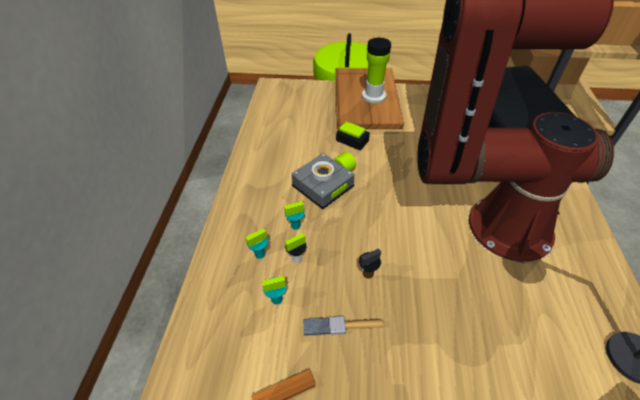

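Candidates for the fresh cartridge in the top view are (266,183) with a black flange and lime bar, turquoise look-alikes at (219,171), (268,145) and (309,174), and the spent one at (254,258) with a grey bar. I choose (266,183), which is (296,245) in the side view. The port is at (375,196) top and (323,170) side.

Run:
```python
from h import *
T=snapshot("top");S=snapshot("side")
def lime(s,x0,x1,y0,y1,tag):
    h=cv2.cvtColor(s["image"],cv2.COLOR_BGR2HSV);m=cv2.inRange(h,(28,120,90),(42,255,255));k=np.zeros_like(m);k[y0:y1,x0:x1]=m[y0:y1,x0:x1]
    n,l,st,c=cv2.connectedComponentsWithStats(k)
    for i in range(1,n):
        if st[i,4]>20:
            r=cv2.minAreaRect(np.argwhere(l==i)[:,::-1].astype(np.float32));print(tag,c[i],st[i],r)
            b=cv2.boxPoints(r);w=np.array([ray(s,*p,100) for p in b]);
            print(np.round(w,1).tolist(),np.round(ray(s,*c[i],100),1))
lime(T,200,330,130,200,"top");lime(S,280,315,225,262,"side")
a=cv2.resize(T["image"][120:260,200:440],(720,420),interpolation=cv2.INTER_CUBIC)
b=cv2.resize(S["image"][140:280,240:360],(514,600),interpolation=cv2.INTER_CUBIC)
cv2.imwrite("pics/c1.png",cv2.resize(np.hstack([cv2.resize(a,(480,280)),cv2.resize(b,(240,280))]),None,fx=1.1,fy=1.1))
print("port",ray(T,375,196,81),ray(S,323,170,81))
```

```text
top [265.16981132 140.55660377] [258 132  16  18 106] ((265.5000305175781, 140.5), (19.798988342285156, 5.656853675842285), 45.0)
[[764.0, 187.7, 100.0], [775.1, 176.8, 100.0], [733.6, 138.4, 100.0], [722.6, 149.3, 100.0]] [748.6 163.9 100. ]
top [214.8        167.72380952] [209 158  12  21 105] ((214.70001220703125, 168.09999084472656), (20.238574981689453, 5.692099571228027), 71.56505584716797)
[[700.5, 317.8, 100.0], [705.1, 303.1, 100.0], [650.7, 284.4, 100.0], [646.2, 299.0, 100.0]] [676.5 300.8 100. ]
top [307.31730769 170.94230769] [301 162  13  20 104] ((307.519287109375, 171.1453857421875), (20.590970993041992, 5.338400363922119), 60.64224624633789)
[[680.4, 69.2, 100.0], [687.3, 56.5, 100.0], [636.6, 30.4, 100.0], [629.9, 43.0, 100.0]] [659.   50.2 100. ]
top [263.30275229 179.42201835] [256 171  16  18 109] ((263.3000183105469, 179.40000915527344), (20.60000228881836, 5.199999809265137), 53.13010025024414)
[[658.9, 191.3, 100.0], [667.2, 180.0, 100.0], [620.6, 146.7, 100.0], [612.4, 157.9, 100.0]] [639.6 168.9 100. ]
side [294.63559322 241.29661017] [285 233  21  18 236] ((294.8000183105469, 241.10003662109375), (10.733126640319824, 22.807889938354492), 63.43495178222656)
[[671.1, 182.6, 100.0], [620.6, 143.9, 100.0], [603.8, 174.9, 100.0], [653.6, 212.3, 100.0]] [637.8 179.5 100. ]
port [ 588.34146551 -129.61373262   81.        ] [ 587.57187312 -122.5173774    81.        ]
```

View pics/c1.png

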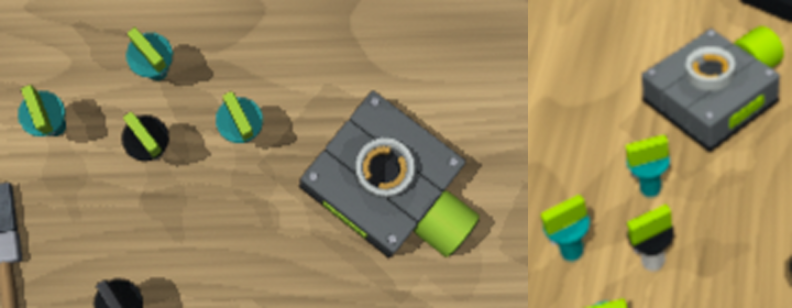

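The close crop confirms the choice: a black flange and neck over white pleats. It also shows brass ledge arcs with dark gaps in the port, which are the slots. Next I view the port with the wrist camera on the way.

```bash
cat >> h.py <<'E'
def plan(X,ang,st=None,sag=0):
    """shift (cm, tool axes) and twist (rad) from the present pose to TCP X with tool-x heading ang (deg)"""
    st=st or ctrl.sense();R=np.array(st["tool_rot"]);d=R.T@(np.array(X)-st["ee_pos"])/10
    a=np.degrees(np.arctan2(R[1,0],R[0,0]));tw=(a-ang)
    print("now",np.round(st["ee_pos"],1),"head",round(a,2),"j",np.round(st["joint_pos"],1),"F",np.round(st["ft_force"],1),"gap",round(st["finger_gap"],1),"t",round(st["t"],2),"| shift cm",np.round(d,2),"twist",round(np.radians(tw),3))
E
python3 - <<'E'
from h import *
s=snapshot("wrist");print(np.round(s["mount"],3).tolist(),s["fx"])
plan([520,-140,280],16.8)
E
```

```text
[[0.002, -0.963, -0.27, 68.223], [1.0, 0.002, -0.001, -0.836], [0.001, -0.27, 0.963, -132.517], [0.0, 0.0, 0.0, 1.0]] 284.3622058899242
now [ 173.8 -574.2  242. ] head 16.83 j [-85.6   6.    5.6  89.6   0.   77.5] F [-0.1  1.   0.7] gap 85.2 t 0.25 | shift cm [ 45.71 -31.53  -3.78] twist 0.001
```

Request:
play_rows(
  plan=[
    {"fingers": 6, "x": 4, "y": -2.8, "twist": -0.149},
    {"fingers": 6, "x": 8, "y": -5.6, "twist": -0.298},
    {"fingers": 6, "x": 12, "y": -8.4, "twist": -0.447},
    {"fingers": 6, "x": 16, "y": -11.2, "twist": -0.596},
    {"fingers": 6, "x": 20, "y": -14, "twist": -0.745},
  ],
)

```text
validation failed for argument at $.pl...
```

```bash
python3 -c "
from h import *
plan([621,-149,170],145)"
```

```text
now [ 173.8 -574.2  242. ] head 16.83 j [-85.6   6.    5.6  89.6   0.   77.5] F [-0.1  1.   0.7] gap 85.2 t 0.25 | shift cm [ 55.12 -27.74   7.22] twist -2.237
```

Request:
play_rows(
  plan=[
    {"fingers": 6, "x": 4, "y": -2.8, "z": 0, "twist": -0.149},
    {"fingers": 6, "x": 8, "y": -5.6, "z": 0, "twist": -0.298},
    {"fingers": 6, "x": 12, "y": -8.4, "z": 0, "twist": -0.447},
    {"fingers": 6, "x": 16, "y": -11.2, "z": 0, "twist": -0.596},
    {"fingers": 6, "x": 20, "y": -14, "z": 0, "twist": -0.745},
  ],
)

```text
t: 0.75
ee_pos: [325.4, -380.7, 242.3]
tool_rot: [[0.502, 0.865, 0.0], [0.865, -0.502, -0.0], [-0.0, 0.0, -1.0]]
ft_force: [1.4, -1.0, -0.4]
finger_gap: 60.0
gripper_force: 0.0
```

```bash
python3 -c "
from h import *
plan([621,-149,170],145)"
```

```text
now [ 325.4 -380.7  242.3] head 59.84 j [-64.5 -11.4 -11.3  90.1   0.   55.7] F [ 1.4 -1.  -0.4] gap 60.0 t 0.75 | shift cm [34.89 13.91  7.23] twist -1.486
```

Request:
play_rows(
  plan=[
    {"fingers": 6, "x": 3.6, "y": 1.4, "z": 0.6, "twist": -0.149},
    {"fingers": 6, "x": 7.2, "y": 2.8, "z": 1.2, "twist": -0.298},
    {"fingers": 6, "x": 10.8, "y": 4.2, "z": 1.8, "twist": -0.447},
    {"fingers": 6, "x": 14.4, "y": 5.6, "z": 2.4, "twist": -0.596},
    {"fingers": 6, "x": 18, "y": 7, "z": 3, "twist": -0.745},
  ],
)

```text
t: 1.25
ee_pos: [477.4, -261.5, 212.1]
tool_rot: [[-0.218, 0.976, 0.0], [0.976, 0.218, -0.0], [-0.0, 0.0, -1.0]]
ft_force: [0.8, 0.3, 0.1]
finger_gap: 60.2
gripper_force: 0.0
```

```bash
python3 -c "
from h import *
plan([621,-149,170],145)"
```

```text
now [ 477.4 -261.5  212.1] head 102.56 j [-42.5  -4.   -7.7  86.3  -0.   35. ] F [0.8 0.3 0.1] gap 60.2 t 1.25 | shift cm [ 7.86 16.46  4.2 ] twist -0.741
```

Request:
play_rows(
  plan=[
    {"fingers": 6, "x": 1.6, "y": 3.3, "z": 0.8, "twist": -0.149},
    {"fingers": 6, "x": 3.2, "y": 6.6, "z": 1.6, "twist": -0.298},
    {"fingers": 6, "x": 4.8, "y": 9.9, "z": 2.4, "twist": -0.447},
    {"fingers": 6, "x": 6.4, "y": 13.2, "z": 3.2, "twist": -0.596},
    {"fingers": 6, "x": 8, "y": 16.5, "z": 4.2, "twist": -0.745},
  ],
)

```text
t: 1.75
ee_pos: [621.9, -148.6, 170.1]
tool_rot: [[-0.822, 0.57, 0.0], [0.57, 0.822, -0.0], [-0.001, -0.0, -1.0]]
ft_force: [0.3, -0.7, -0.0]
finger_gap: 60.0
gripper_force: 0.0
```

```bash
python3 -c "
from h import *
plan([620,-149,170],145)
st=ctrl.sense();s=wristcam(st,snapshot('wrist'))
import pickle;pickle.dump(s,open('w1.pkl','wb'))
print(proj(s,[588,-126,81]))
cv2.imwrite('pics/w1.png',s['image'])
"
```

```text
now [ 621.9 -148.6  170.1] head 145.25 j [-25.1  12.7   5.5  82.7  -0.    9.6] F [ 0.3 -0.7 -0. ] gap 60.0 t 1.75 | shift cm [ 0.13 -0.14  0.01] twist 0.004
(np.float64(321.43294090596453), np.float64(161.69140279277016))
```

View pics/w1.png

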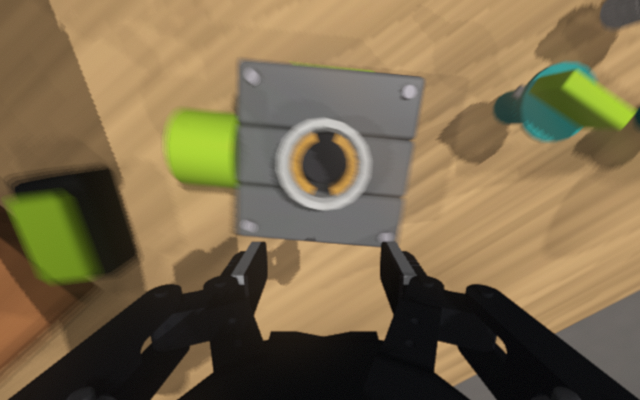

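The wrist view shows the ring centred near (323,164). The brass arcs are left and right of it, with slots at the top (about 325,133) and bottom (about 322,196). I measure both.

```bash
python3 -c "
from h import *
import pickle;s=pickle.load(open('w1.pkl','rb'));im=s['image']
hsv=cv2.cvtColor(im,cv2.COLOR_BGR2HSV)
ring=cv2.inRange(hsv,(0,0,150),(180,60,255));k=np.zeros_like(ring);k[112:215,270:378]=ring[112:215,270:378]
c=max(cv2.findContours(k,cv2.RETR_EXTERNAL,cv2.CHAIN_APPROX_NONE)[0],key=cv2.contourArea)
w=np.array([ray(s,*p[0],81)[:2] for p in c],np.float32);print('ring',cv2.fitEllipse(w),cv2.fitEllipse(c))
C=np.array(cv2.fitEllipse(w)[0])
b=cv2.inRange(hsv,(8,110,90),(25,255,255));bb=np.zeros_like(b);bb[112:215,270:378]=b[112:215,270:378]
p=np.argwhere(bb>0)[:,::-1];q=np.array([ray(s,*x,75)[:2] for x in p])
e=cv2.minEnclosingCircle(q.astype(np.float32));print('brass circ',e,len(q))
for ctr in (C,np.array(e[0])):
  d=q-ctr;r=np.hypot(*d.T);a=np.degrees(np.arctan2(d[:,1],d[:,0]));sel=(r>20.5)&(r<26.5)
  h=np.histogram(a[sel],np.arange(-180,181,5))[0];print(h.tolist())
  z=np.exp(2j*np.radians(a[sel])).mean();print('brass axis',np.degrees(np.angle(z))/2,'slots +90')
sp=cv2.inRange(hsv,(28,120,90),(42,255,255));m=np.argwhere(sp[90:200,150:240]>0)[:,::-1]+[150,90]
g=ray(s,*m.mean(0),40)[:2]-C;print('spigot dir',np.degrees(np.arctan2(g[1],g[0])))
"
```

```text
ring ((591.6156005859375, -126.2049331665039), (70.79568481445312, 72.41937255859375), 114.80384063720703) ((323.8148498535156, 163.68740844726562), (90.79325103759766, 92.88135528564453), 119.86530303955078)
brass circ ((591.4699096679688, -126.14881896972656), 26.385814666748047) 1453
[20, 19, 19, 19, 19, 17, 18, 17, 15, 17, 19, 17, 17, 17, 15, 15, 18, 16, 17, 18, 16, 17, 17, 16, 11, 2, 0, 0, 0, 0, 0, 7, 12, 16, 16, 17, 17, 16, 16, 15, 19, 17, 16, 16, 18, 15, 21, 15, 19, 18, 18, 18, 20, 20, 19, 21, 19, 20, 20, 21, 18, 9, 0, 0, 0, 0, 0, 9, 18, 19, 20, 21]
brass axis 52.96925203509495 slots +90
[20, 20, 18, 18, 19, 18, 17, 17, 15, 17, 20, 15, 18, 16, 16, 16, 17, 16, 17, 14, 20, 19, 17, 17, 12, 2, 0, 0, 0, 0, 0, 8, 12, 16, 17, 17, 18, 18, 14, 17, 18, 17, 16, 17, 17, 16, 19, 17, 19, 17, 18, 20, 17, 20, 19, 20, 21, 19, 19, 20, 18, 8, 0, 0, 0, 0, 0, 8, 17, 20, 20, 20]
brass axis 52.84715041029362 slots +90
spigot dir -130.38692388538385
```

```bash
python3 -c "
from h import *
plan([671,193,195],215.5)"
```

```text
now [ 624.  -144.9  167.2] head 145.92 j [-24.8  13.1   5.6  82.6   0.1   9.3] F [-0.6  2.8 -1.5] gap 60.1 t 1.8 | shift cm [15.04 30.63 -2.7 ] twist -1.214
```

```bash
cat > port.py <<'E'
from h import *
snapshot('wrist');snapshot('wrist')
st=ctrl.sense();s=wristcam(st,snapshot('wrist'));im=s['image']
hsv=cv2.cvtColor(im,cv2.COLOR_BGR2HSV)
u,v=map(int,proj(s,[591,-126,81]));B=np.zeros(im.shape[:2],np.uint8);B[v-55:v+55,u-60:u+60]=255
k=cv2.inRange(hsv,(0,0,150),(180,60,255))&B
c=max(cv2.findContours(k,cv2.RETR_EXTERNAL,cv2.CHAIN_APPROX_NONE)[0],key=cv2.contourArea)
w=np.array([ray(s,*p[0],81)[:2] for p in c],np.float32);print('ring',cv2.fitEllipse(w));C=np.array(cv2.fitEllipse(w)[0])
b=cv2.inRange(hsv,(8,110,90),(25,255,255))&B
q=np.array([ray(s,*x,75)[:2] for x in np.argwhere(b>0)[:,::-1]])
e=cv2.minEnclosingCircle(q.astype(np.float32));print('brass circ',e)
d=q-C;r=np.hypot(*d.T);a=np.degrees(np.arctan2(d[:,1],d[:,0]));a=a[(r>20.5)&(r<26)]
h=np.histogram(a,np.arange(-180,181,5))[0];print(h[22:35],h[58:71],(np.degrees(np.angle(np.exp(2j*np.radians(a)).mean()))/2)+90)
plan([671,193,195],215.5)
E
python3 port.py
```

```text
ring ((589.3574829101562, -128.37803649902344), (71.1136474609375, 71.3350830078125), 96.88153076171875)
brass circ ((589.2155151367188, -128.4002227783203), 26.757997512817383)
[16 17  6  0  0  0  0  0  0  0 17 16 16] [19 19 11  0  0  0  0  0  0  3 18 19 18] 141.07326737682914
now [ 620.5 -149.1  169.6] head 144.9 j [-25.2  12.6   5.3  82.8  -0.    9.9] F [ 0.3 -0.   0.2] gap 59.9 t 1.95 | shift cm [15.55 30.89 -2.54] twist -1.232
```

Request:
play_rows(
  plan=[
    {"fingers": 6, "x": 1.9, "y": 3.8, "z": -0.6, "twist": -0.145},
    {"fingers": 6, "x": 3.8, "y": 7.6, "z": -1.2, "twist": -0.29},
    {"fingers": 6, "x": 5.7, "y": 11.4, "z": -1.8, "twist": -0.435},
    {"fingers": 6, "x": 7.6, "y": 15.2, "z": -2.4, "twist": -0.58},
    {"fingers": 6, "x": 9.5, "y": 19, "z": -2.5, "twist": -0.725},
  ],
)

```text
t: 2.45
ee_pos: [652.4, 60.6, 197.2]
tool_rot: [[-0.993, -0.115, 0.002], [-0.115, 0.993, -0.001], [-0.002, -0.001, -1.0]]
ft_force: [0.0, 0.1, -0.2]
finger_gap: 60.1
gripper_force: 0.0
```

```bash
python3 -c "
from h import *
plan([671,193,195],215.5)"
```

```text
now [652.4  60.6 197.2] head -173.42 j [ -6.1  15.3  11.3  85.8  -0.  -12.7] F [ 0.   0.1 -0.2] gap 60.1 t 2.45 | shift cm [-3.36 12.94  0.22] twist -6.788
```

Request:
play_rows(
  plan=[
    {"fingers": 6, "x": -0.9, "y": 3.3, "z": 0, "twist": -0.13},
    {"fingers": 6, "x": -1.7, "y": 6.6, "z": 0, "twist": -0.26},
    {"fingers": 6, "x": -2.5, "y": 9.9, "z": 0, "twist": -0.39},
    {"fingers": 6, "x": -3.3, "y": 12.9, "z": 0.2, "twist": -0.5},
    {"fingers": 6, "x": -3.3, "y": 12.9, "z": 0.2, "twist": -0.5},
  ],
)

```text
t: 2.95
ee_pos: [670.3, 194.5, 193.6]
tool_rot: [[-0.816, -0.578, 0.0], [-0.578, 0.816, 0.001], [-0.001, 0.0, -1.0]]
ft_force: [-0.2, 0.1, 0.6]
finger_gap: 59.9
gripper_force: 0.0
```

```bash
cat > fresh.py <<'E'
from h import *
import sys
snapshot('wrist')
st=ctrl.sense();s=wristcam(st,snapshot('wrist'));im=s['image'];cv2.imwrite('pics/'+sys.argv[1],im)
hsv=cv2.cvtColor(im,cv2.COLOR_BGR2HSV)
u,v=map(int,proj(s,[638,170,100]));print(u,v)
m=cv2.inRange(hsv,(28,120,150),(42,255,255));n,l,S,c=cv2.connectedComponentsWithStats(m)
for i in range(1,n):
    if S[i,4]<100: continue
    p=np.argwhere(l==i)[:,::-1];w=np.array([ray(s,*x,100)[:2] for x in p],np.float32);r=cv2.minAreaRect(w);b=cv2.boxPoints(r)
    print(S[i],c[i],r)
plan([638,170,160],-144.5)
E
python3 fresh.py w2.png
```

```text
321 160
[167  50  18  36 556] [175.67805755  66.22122302] ((643.9669799804688, 43.872257232666016), (22.82811737060547, 12.312344551086426), 26.71637725830078)
[ 312  126   18   70 1111] [320.80738074 159.91809181] ((639.0404663085938, 169.5410614013672), (54.850791931152344, 12.731522560119629), 36.736328125)
[233 231  16  22 281] [240.51601423 240.75800712] ((734.4536743164062, 152.90423583984375), (19.069089889526367, 12.796517372131348), 39.11751174926758)
[419 252  16  23 227] [426.52422907 261.40969163] ((658.9417114257812, 295.6565856933594), (19.891611099243164, 12.045004844665527), 23.20853614807129)
now [670.5 191.6 193.8] head -145.04 j [  5.2  23.2  20.5  87.2  -0.  -29.7] F [-0.3  0.2 -0.5] gap 59.8 t 3.05 | shift cm [3.9  0.1  3.38] twist -0.009
```

View pics/w2.png

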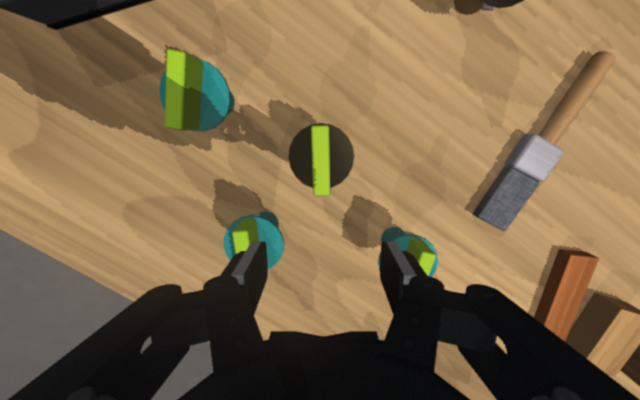

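The picture shows the fresh cartridge at (321,160), black disc and bar clear of the three turquoise ones at (195,92), (254,241) and (410,257). I move in above it.

Request:
play_rows(
  plan=[
    {"fingers": 6, "x": 1.9, "y": 0, "z": 2.0, "twist": -0.03},
    {"fingers": 6, "x": 3.85, "y": 0, "z": 5.0, "twist": -0.03},
    {"fingers": 6, "x": 3.85, "y": 0, "z": 6.9, "twist": -0.03},
    {"fingers": 6, "x": 3.85, "y": 0, "z": 6.9, "twist": -0.03},
    {"fingers": 6, "x": 3.85, "y": 0, "z": 6.9, "twist": -0.03},
  ],
)

```text
t: 3.55
ee_pos: [639.4, 168.8, 125.4]
tool_rot: [[-0.802, -0.597, 0.001], [-0.597, 0.802, -0.0], [-0.0, -0.001, -1.0]]
ft_force: [-0.1, -0.9, 0.8]
finger_gap: 60.2
gripper_force: 0.0
```

```bash
python3 fresh.py w3.png; python3 -c "
from h import *
plan([639,169.5,82],-143.3)"
```

```text
324 239
[ 313  229   22   53 1039] [322.80076997 256.65640038] ((647.1798706054688, 176.10183715820312), (34.82242202758789, 12.92387580871582), 36.2127799987793)
[440 351  25  34 503] [451.85089463 366.77137177] ((662.4002685546875, 297.66162109375), (26.665620803833008, 12.943613052368164), 21.605541229248047)
now [640.4 169.5 126.5] head -143.29 j [  3.5  17.1   6.1  78.8  -0.  -33.2] F [-0.2 -0.6 -0.1] gap 60.3 t 3.65 | shift cm [ 0.15  0.18 -3.35] twist 0.021
now [640.4 169.5 126.5] head -143.29 j [  3.5  17.1   6.1  78.8  -0.  -33.2] F [-0.2 -0.6 -0.1] gap 60.3 t 3.65 | shift cm [0.12 0.09 4.45] twist 0.0
```

Request:
play_rows(
  plan=[
    {"fingers": 6, "x": 0.1, "y": 0.1, "z": 1.5, "twist": 0},
    {"fingers": 6, "x": 0.1, "y": 0.1, "z": 3.0, "twist": 0},
    {"fingers": 6, "x": 0.1, "y": 0.1, "z": 4.4, "twist": 0},
    {"fingers": 6, "x": 0.1, "y": 0.1, "z": 4.4, "twist": 0},
    {"fingers": 3, "x": 0.1, "y": 0.1, "z": 4.4, "twist": 0},
  ],
)

```text
t: 4.15
ee_pos: [637.1, 170.4, 79.4]
tool_rot: [[-0.801, -0.599, -0.002], [-0.599, 0.801, -0.0], [0.001, 0.001, -1.0]]
ft_force: [-0.0, -1.2, 0.9]
finger_gap: 47.0
gripper_force: 0.0
```

Request:
play_rows(
  plan=[
    {"fingers": 2, "x": 0, "y": 0, "z": 0, "twist": 0},
    {"fingers": 1, "x": 0, "y": 0, "z": 0, "twist": 0},
    {"fingers": 0.5, "x": 0, "y": 0, "z": 0, "twist": 0},
    {"fingers": 0.5, "x": 0, "y": 0, "z": 0, "twist": 0},
    {"fingers": 0.5, "x": 0, "y": 0, "z": 0, "twist": 0},
  ],
)

```text
t: 4.65
ee_pos: [638.2, 170.3, 81.0]
tool_rot: [[-0.801, -0.599, 0.001], [-0.599, 0.801, 0.0], [-0.001, -0.001, -1.0]]
ft_force: [0.5, -0.4, 4.6]
finger_gap: 13.3
gripper_force: 62.2
```

```bash
python3 -c "
from h import *
plan([639,169.5,82],-143.3);print(ctrl.sense()['gripper_force'])"
```

```text
now [638.2 170.3  81. ] head -143.21 j [  3.6  18.1   2.5  74.3  -0.  -33.2] F [ 0.5 -0.4  4.6] gap 13.3 t 4.65 | shift cm [-0.02 -0.11 -0.1 ] twist 0.002
62.18539595603943
```

Request:
play_rows(
  plan=[
    {"fingers": 0.5, "x": 0, "y": 0, "z": -1.5, "twist": 0},
    {"fingers": 0.5, "x": 0, "y": 0, "z": -4.5, "twist": 0},
    {"fingers": 0.5, "x": 0, "y": 0, "z": -8, "twist": 0},
    {"fingers": 0.5, "x": 0, "y": 0, "z": -11.5, "twist": 0},
    {"fingers": 0.5, "x": 2, "y": -1.9, "z": -12.5, "twist": 0.1},
  ],
)

```text
t: 5.15
ee_pos: [634.3, 145.1, 210.6]
tool_rot: [[-0.855, -0.518, 0.006], [-0.518, 0.855, 0.001], [-0.005, -0.002, -1.0]]
ft_force: [0.8, -0.3, -2.5]
finger_gap: 13.3
gripper_force: 61.3
```

```bash
python3 -c "
from h import *
plan([589.3,-128.4,205],-219)"
```

```text
now [634.3 145.1 210.6] head -148.8 j [  1.4  14.3  11.5  86.9   0.  -29.8] F [ 0.8 -0.3 -2.5] gap 13.3 t 5.15 | shift cm [ 18.02 -21.07   0.5 ] twist 1.225
```

Request:
play_rows(
  plan=[
    {"fingers": 0.5, "x": 2.2, "y": -2.6, "z": 0, "twist": 0.14},
    {"fingers": 0.5, "x": 4.4, "y": -5.2, "z": 0, "twist": 0.28},
    {"fingers": 0.5, "x": 6.6, "y": -7.8, "z": 0, "twist": 0.42},
    {"fingers": 0.5, "x": 8.8, "y": -10.4, "z": 0, "twist": 0.56},
    {"fingers": 0.5, "x": 11, "y": -13, "z": 0, "twist": 0.7},
  ],
)

```text
t: 5.65
ee_pos: [605.2, -26.2, 205.9]
tool_rot: [[-0.987, 0.163, -0.0], [0.163, 0.987, -0.0], [0.0, -0.0, -1.0]]
ft_force: [0.6, -0.3, -1.6]
finger_gap: 13.2
gripper_force: 61.3
```

```bash
python3 -c "
from h import *
plan([589.3,-128.4,205],141)"
```

```text
now [605.2 -26.2 205.9] head 170.63 j [-14.8   6.7   2.6  85.9  -0.   -5.5] F [ 0.6 -0.3 -1.6] gap 13.2 t 5.65 | shift cm [ -0.09 -10.34   0.09] twist 0.517
```

Request:
play_rows(
  plan=[
    {"fingers": 0.5, "x": 0, "y": -2.8, "z": 0, "twist": 0.14},
    {"fingers": 0.5, "x": 0, "y": -5.6, "z": 0, "twist": 0.28},
    {"fingers": 0.5, "x": -0.1, "y": -8.4, "z": 0, "twist": 0.42},
    {"fingers": 0.5, "x": -0.1, "y": -10.3, "z": 0, "twist": 0.515},
    {"fingers": 0.5, "x": -0.1, "y": -10.3, "z": 0, "twist": 0.515},
  ],
)

```text
t: 6.15
ee_pos: [590.0, -129.1, 205.7]
tool_rot: [[-0.779, 0.627, -0.0], [0.627, 0.779, -0.001], [0.0, -0.001, -1.0]]
ft_force: [-0.5, 0.8, -2.8]
finger_gap: 13.0
gripper_force: 61.4
```

```bash
python3 -c "
from h import *
snapshot('top');T=snapshot('top');plan([589.3,-128.4,205],141)
T=snapshot('top');S=snapshot('side');st=ctrl.sense()
plan([589.3,-128.4,205],141)
wst=ctrl.sense();W=wristcam(wst,snapshot('wrist'))
for n,s in (('side',S),('wrist',W)):
  X=np.array(wst['ee_pos']);u,v=proj(s,X-[0,0,81]);print(n,u,v,'port',proj(s,[589.3,-128.4,81]))
u,v=map(int,proj(S,np.array(wst['ee_pos'])-[0,0,60]))
a=cv2.resize(S['image'][v-50:v+50,u-50:u+50],(400,400),interpolation=cv2.INTER_CUBIC);print('side crop origin',u-50,v-50)
b=cv2.resize(W['image'][100:300,220:420],(400,400))
cv2.imwrite('pics/c2.png',np.hstack([a,b]))
"
```

```text
now [ 590.5 -126.9  205.6] head 141.5 j [-24.5   6.4   2.2  85.8   0.   14. ] F [-0.3 -0.1 -1.6] gap 12.6 t 6.25 | shift cm [-0.   -0.19  0.06] twist 0.009
now [ 590.7 -126.1  205.5] head 141.57 j [-24.4   6.4   2.2  85.8   0.   14. ] F [-0.5  0.5 -2.1] gap 13.2 t 6.35 | shift cm [-0.04 -0.27  0.05] twist 0.01
side 322.0712005724954 159.20011606482134 port (np.float64(322.62656627353226), np.float64(168.71937959417394))
wrist 322.39351490207974 214.86933921562056 port (np.float64(319.61003613818133), np.float64(200.9400648579042))
side crop origin 272 104
```

View pics/c2.png

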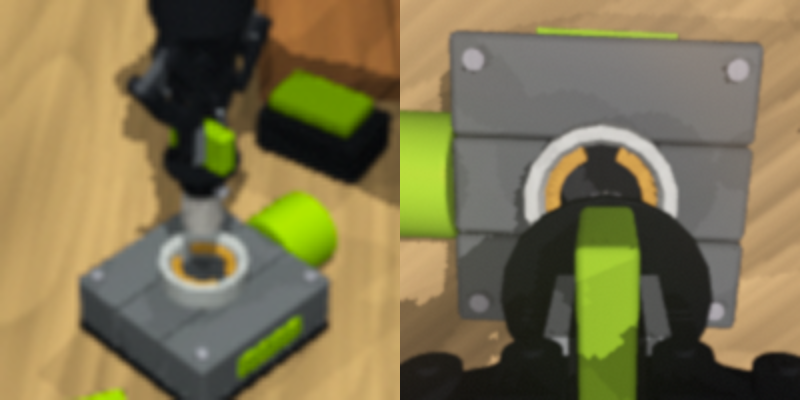

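The side crop shows the cartridge over the ring, and the wrist crop shows the bar in line with the slot at the top of the ring (pixel about 324,203 in the full image). I check the bar's offset in the grip from its front top edge (324,223).

```bash
python3 -c "
from h import *
st=ctrl.sense();W=wristcam(st,snapshot('wrist'))
R=np.array(st['tool_rot'])
h=cv2.cvtColor(W['image'],cv2.COLOR_BGR2HSV)[:,:,:]
print(h[198:232:2,324].tolist())
for v in (221,222,223,224,225): print(v,np.round(R.T@(ray(W,324,v,st['ee_pos'][2]+19)-st['ee_pos']),1))
print('bottom',np.round(R.T@(ray(W,324,203.5,st['ee_pos'][2]-15)-st['ee_pos']),1))
plan([589.3,-128.4,125],141)
"
```

```text
[[30, 28, 36], [38, 26, 40], [39, 75, 44], [39, 173, 103], [39, 181, 110], [38, 178, 110], [39, 182, 112], [39, 182, 112], [39, 188, 111], [39, 186, 111], [38, 184, 112], [39, 185, 113], [39, 187, 123], [38, 191, 179], [38, 189, 202], [38, 191, 206], [38, 191, 206]]
221 [ 29.6   0.9 -19. ]
222 [ 29.2   0.9 -19. ]
223 [ 28.7   0.9 -19. ]
224 [ 28.3   0.9 -19. ]
225 [ 27.8   0.9 -19. ]
bottom [27.8  1.  15. ]
now [ 590.8 -126.   205.5] head 141.57 j [-24.4   6.4   2.2  85.8   0.   14. ] F [-0.5  0.  -1.4] gap 13.0 t 6.45 | shift cm [-0.04 -0.28  8.05] twist 0.01
```

Request:
play_rows(
  plan=[
    {"fingers": 0.5, "x": -0.03, "y": -0.33, "z": 1, "twist": 0.01},
    {"fingers": 0.5, "x": -0.03, "y": -0.33, "z": 3, "twist": 0.01},
    {"fingers": 0.5, "x": -0.03, "y": -0.33, "z": 5, "twist": 0.01},
    {"fingers": 0.5, "x": -0.03, "y": -0.33, "z": 6.6, "twist": 0.01},
    {"fingers": 0.5, "x": -0.03, "y": -0.33, "z": 7.8, "twist": 0.01},
  ],
)

```text
t: 6.95
ee_pos: [588.2, -129.2, 125.4]
tool_rot: [[-0.776, 0.631, -0.001], [0.631, 0.776, 0.001], [0.002, -0.0, -1.0]]
ft_force: [-0.3, 0.4, -1.9]
finger_gap: 13.2
gripper_force: 61.5
```

Request:
play_rows(
  plan=[
    {"fingers": 0.5, "x": 0, "y": 0, "z": 0, "twist": 0},
    {"fingers": 0.5, "x": 0, "y": 0, "z": 0, "twist": 0},
  ],
)

```text
t: 7.15
ee_pos: [588.9, -129.7, 127.6]
tool_rot: [[-0.776, 0.631, 0.0], [0.631, 0.776, -0.0], [-0.0, -0.0, -1.0]]
ft_force: [0.0, -0.3, -2.1]
finger_gap: 13.0
gripper_force: 61.4
```

```bash
python3 -c "
from h import *
plan([589,-128.8,112],141)
print(ctrl.sense()['ft_torque'])"
```

```text
now [ 588.9 -129.7  127.6] head 140.88 j [-24.8   7.   -5.2  77.7  -0.   14.3] F [ 0.  -0.3 -2.1] gap 13.0 t 7.15 | shift cm [0.05 0.07 1.56] twist -0.002
[-0.01514037 -0.02077331  0.02473784]
```

Request:
play_rows(
  plan=[
    {"fingers": 0.5, "x": 0.05, "y": 0.05, "z": 0.3, "twist": 0},
    {"fingers": 0.5, "x": 0.05, "y": 0.05, "z": 0.6, "twist": 0},
    {"fingers": 0.5, "x": 0.05, "y": 0.05, "z": 0.9, "twist": 0},
    {"fingers": 0.5, "x": 0.05, "y": 0.05, "z": 1.1, "twist": 0},
    {"fingers": 0.5, "x": 0.05, "y": 0.05, "z": 1.1, "twist": 0},
  ],
)

```text
t: 7.65
ee_pos: [588.6, -128.9, 115.9]
tool_rot: [[-0.776, 0.631, -0.0], [0.631, 0.776, 0.0], [0.0, -0.0, -1.0]]
ft_force: [-0.3, 0.3, -2.6]
finger_gap: 12.9
gripper_force: 61.4
```

Request:
play_rows(
  plan=[
    {"fingers": 0.5, "x": 0, "y": 0, "z": 0.1, "twist": 0},
    {"fingers": 0.5, "x": 0, "y": 0, "z": 0.2, "twist": 0},
    {"fingers": 0.5, "x": 0, "y": 0, "z": 0.3, "twist": 0},
    {"fingers": 0.5, "x": 0, "y": 0, "z": 0.4, "twist": 0},
    {"fingers": 0.5, "x": 0, "y": 0, "z": 0.4, "twist": 0},
  ],
)

```text
t: 8.15
ee_pos: [588.8, -128.9, 112.2]
tool_rot: [[-0.776, 0.631, -0.0], [0.631, 0.776, -0.0], [0.0, -0.0, -1.0]]
ft_force: [-0.2, 0.8, -2.6]
finger_gap: 13.1
gripper_force: 61.6
```

```bash
python3 -c "
from h import *
plan([589,-128.8,103],141)
print(ctrl.sense()['ft_torque'])"
```

```text
now [ 588.8 -128.9  112.2] head 140.88 j [-24.8   7.4  -6.5  76.2  -0.   14.4] F [-0.2  0.8 -2.6] gap 13.1 t 8.15 | shift cm [-0.01  0.02  0.92] twist -0.002
[ 0.06497157  0.07507848 -0.05296972]
```

No contact force below the ledge height, so the lugs are in the slots. Now I press against the spring.

Request:
play_rows(
  plan=[
    {"fingers": 0.5, "x": 0, "y": 0, "z": 0.2, "twist": 0},
    {"fingers": 0.5, "x": 0, "y": 0, "z": 0.4, "twist": 0},
    {"fingers": 0.5, "x": 0, "y": 0, "z": 0.6, "twist": 0},
    {"fingers": 0.5, "x": 0, "y": 0, "z": 0.75, "twist": 0},
    {"fingers": 0.5, "x": 0, "y": 0, "z": 0.75, "twist": 0},
  ],
)

```text
t: 8.65
ee_pos: [589.0, -129.1, 105.3]
tool_rot: [[-0.776, 0.631, 0.001], [0.631, 0.776, -0.0], [-0.001, 0.0, -1.0]]
ft_force: [-2.5, 1.5, 6.5]
finger_gap: 13.0
gripper_force: 62.6
```

Request:
play_rows(
  plan=[
    {"fingers": 0.5, "x": 0, "y": 0, "z": 0.1, "twist": 0},
    {"fingers": 0.5, "x": 0, "y": 0, "z": 0.15, "twist": 0},
    {"fingers": 0.5, "x": 0, "y": 0, "z": 0.15, "twist": 0},
  ],
)

```text
t: 8.95
ee_pos: [589.0, -129.1, 104.1]
tool_rot: [[-0.776, 0.631, 0.001], [0.631, 0.776, -0.001], [-0.001, 0.0, -1.0]]
ft_force: [-3.0, 0.9, 7.8]
finger_gap: 13.0
gripper_force: 62.7
```

```bash
python3 -c "
from h import *
plan([589,-128.8,103],141)
print(ctrl.sense()['ft_torque'])"
```

```text
now [ 589.  -129.1  104.1] head 140.88 j [-24.8   7.6  -7.1  75.3  -0.   14.4] F [-3.   0.9  7.8] gap 13.0 t 8.95 | shift cm [0.02 0.02 0.11] twist -0.002
[ 0.2579527   0.73010856 -0.01692245]
```

Request:
play_rows(
  plan=[
    {"fingers": 0.5, "x": 0, "y": 0, "z": 0.1, "twist": 0},
    {"fingers": 0.5, "x": 0, "y": 0, "z": 0.15, "twist": 0},
    {"fingers": 0.5, "x": 0, "y": 0, "z": 0.15, "twist": 0.05},
    {"fingers": 0.5, "x": 0, "y": 0, "z": 0.15, "twist": 0.12},
    {"fingers": 0.5, "x": 0, "y": 0, "z": 0.15, "twist": 0.2},
  ],
)

```text
t: 9.45
ee_pos: [589.6, -129.2, 103.0]
tool_rot: [[-0.633, 0.774, 0.002], [0.774, 0.633, -0.001], [-0.002, 0.001, -1.0]]
ft_force: [-1.1, 0.9, 8.1]
finger_gap: 13.1
gripper_force: 62.9
```

```bash
python3 -c "
from h import *
plan([589,-128.8,103],51)
print(ctrl.sense()['ft_torque'])"
```

```text
now [ 589.6 -129.2  103. ] head 129.26 j [-24.8   7.6  -7.2  75.1   0.   26. ] F [-1.1  0.9  8.1] gap 13.1 t 9.45 | shift cm [ 0.07 -0.02  0.  ] twist 1.366
[ 0.25762244  0.18073681 -0.01810994]
```

Request:
play_rows(
  plan=[
    {"fingers": 0.5, "x": 0, "y": 0, "z": 0, "twist": 0.12},
    {"fingers": 0.5, "x": 0, "y": 0, "z": 0, "twist": 0.24},
    {"fingers": 0.5, "x": 0, "y": 0, "z": 0, "twist": 0.36},
    {"fingers": 0.5, "x": 0, "y": 0, "z": 0, "twist": 0.48},
    {"fingers": 0.5, "x": 0, "y": 0, "z": 0, "twist": 0.6},
  ],
)

```text
t: 9.95
ee_pos: [589.9, -129.3, 103.2]
tool_rot: [[-0.083, 0.997, 0.003], [0.997, 0.083, -0.001], [-0.001, 0.003, -1.0]]
ft_force: [-0.4, 0.5, 7.2]
finger_gap: 13.1
gripper_force: 62.8
```

```bash
python3 -c "
from h import *
plan([589,-128.8,103],51)
print(ctrl.sense()['ft_torque'])"
```

```text
now [ 589.9 -129.3  103.2] head 94.77 j [-24.8   7.6  -7.2  75.1   0.   60.5] F [-0.4  0.5  7.2] gap 13.1 t 9.95 | shift cm [ 0.06 -0.08  0.02] twist 0.764
[ 0.15241257 -0.01290089 -0.00668858]
```

Request:
play_rows(
  plan=[
    {"fingers": 0.5, "x": 0, "y": 0, "z": 0.02, "twist": 0.12},
    {"fingers": 0.5, "x": 0, "y": 0, "z": 0.02, "twist": 0.24},
    {"fingers": 0.5, "x": 0, "y": 0, "z": 0.02, "twist": 0.36},
    {"fingers": 0.5, "x": 0, "y": 0, "z": 0.02, "twist": 0.48},
    {"fingers": 0.5, "x": 0, "y": 0, "z": 0.02, "twist": 0.6},
  ],
)

```text
t: 10.45
ee_pos: [590.0, -129.4, 103.1]
tool_rot: [[0.494, 0.869, 0.003], [0.869, -0.494, -0.001], [0.0, 0.003, -1.0]]
ft_force: [0.5, -0.2, 8.2]
finger_gap: 13.3
gripper_force: 62.8
```

Request:
play_rows(
  plan=[
    {"fingers": 0.5, "x": 0, "y": 0, "z": 0, "twist": 0.05},
    {"fingers": 0.5, "x": 0, "y": 0, "z": 0, "twist": 0.1},
    {"fingers": 0.5, "x": 0, "y": 0, "z": 0, "twist": 0.14},
    {"fingers": 0.5, "x": 0, "y": 0, "z": 0, "twist": 0.14},
  ],
)

```text
t: 10.85
ee_pos: [590.1, -129.5, 103.1]
tool_rot: [[0.608, 0.794, 0.003], [0.794, -0.608, -0.001], [0.001, 0.003, -1.0]]
ft_force: [1.1, 0.6, 7.0]
finger_gap: 13.2
gripper_force: 62.8
```

```bash
python3 -c "
from h import *
plan([589,-128.8,103],46)
print(ctrl.sense()['ft_torque'])"
```

```text
now [ 590.1 -129.5  103.1] head 52.57 j [-24.8   7.6  -7.2  75.    0.  102.7] F [1.1 0.6 7. ] gap 13.2 t 10.85 | shift cm [-0.01 -0.13  0.01] twist 0.115
[-0.0213926  -0.09719183 -0.0245666 ]
```

Request:
play_rows(
  plan=[
    {"fingers": 0.5, "x": 0, "y": 0, "z": 0, "twist": 0.025},
    {"fingers": 0.5, "x": 0, "y": 0, "z": 0, "twist": 0.05},
    {"fingers": 0.5, "x": 0, "y": 0, "z": 0, "twist": 0.075},
    {"fingers": 0.5, "x": 0, "y": 0, "z": 0, "twist": 0.09},
    {"fingers": 0.5, "x": 0, "y": 0, "z": 0, "twist": 0.09},
  ],
)

```text
t: 11.35
ee_pos: [590.0, -129.5, 103.1]
tool_rot: [[0.676, 0.737, 0.003], [0.737, -0.676, -0.001], [0.001, 0.003, -1.0]]
ft_force: [-0.5, 0.3, 7.8]
finger_gap: 13.2
gripper_force: 62.9
```

```bash
python3 -c "
from h import *
plan([589,-128.8,103],46)
print(ctrl.sense()['ft_torque'])"
```

```text
now [ 590.  -129.5  103.1] head 47.46 j [-24.8   7.6  -7.2  75.   -0.  107.8] F [-0.5  0.3  7.8] gap 13.2 t 11.35 | shift cm [-0.02 -0.12  0.01] twist 0.025
[-0.02850171 -0.13395634  0.00177667]
```

Request:
play_rows(
  plan=[
    {"fingers": 0.5, "x": 0, "y": 0, "z": 0, "twist": 0.015},
    {"fingers": 0.5, "x": 0, "y": 0, "z": 0, "twist": 0.03},
    {"fingers": 0.5, "x": 0, "y": 0, "z": 0, "twist": 0.04},
    {"fingers": 0.5, "x": 0, "y": 0, "z": 0, "twist": 0.04},
  ],
)

```text
t: 11.75
ee_pos: [589.9, -129.3, 103.1]
tool_rot: [[0.705, 0.71, 0.003], [0.71, -0.705, -0.001], [0.001, 0.003, -1.0]]
ft_force: [-0.6, 0.4, 8.8]
finger_gap: 12.8
gripper_force: 63.0
```

```bash
python3 -c "
from h import *
plan([589,-128.8,103],46)
print(ctrl.sense()['ft_torque'])"
```

```text
now [ 589.9 -129.3  103.1] head 45.21 j [-24.8   7.6  -7.2  75.1   0.  110. ] F [-0.6  0.4  8.8] gap 12.8 t 11.75 | shift cm [-0.03 -0.1   0.01] twist -0.014
[0.1136058  0.03043253 0.27035931]
```

The stop is felt: 0.27 N m at heading 45. I back off slightly and let it rise into the notch.

Request:
play_rows(
  plan=[
    {"fingers": 0.5, "x": 0, "y": 0, "z": 0, "twist": -0.03},
    {"fingers": 0.5, "x": 0, "y": 0, "z": -0.1, "twist": -0.035},
    {"fingers": 0.5, "x": 0, "y": 0, "z": -0.2, "twist": -0.035},
    {"fingers": 0.5, "x": 0, "y": 0, "z": -0.3, "twist": -0.035},
    {"fingers": 0.5, "x": 0, "y": 0, "z": -0.3, "twist": -0.035},
  ],
)

```text
t: 12.25
ee_pos: [589.9, -129.4, 105.9]
tool_rot: [[0.679, 0.734, 0.003], [0.734, -0.679, -0.001], [0.001, 0.003, -1.0]]
ft_force: [0.6, 0.7, 6.7]
finger_gap: 13.3
gripper_force: 62.5
```

```bash
python3 -c "
from h import *
plan([589,-128.8,107],47)
print(ctrl.sense()['ft_torque'])"
```

```text
now [ 589.9 -129.4  105.9] head 47.21 j [-24.8   7.5  -7.   75.4   0.  108. ] F [0.6 0.7 6.7] gap 13.3 t 12.25 | shift cm [-0.02 -0.1  -0.11] twist 0.004
[ 0.01613593 -0.11419557  0.04347178]
```

Request:
play_rows(
  plan=[
    {"fingers": 0.5, "x": 0, "y": 0, "z": -0.05, "twist": 0},
    {"fingers": 0.5, "x": 0, "y": 0, "z": -0.1, "twist": 0},
    {"fingers": 0.5, "x": 0, "y": 0, "z": -0.1, "twist": 0},
    {"fingers": 0.5, "x": 0, "y": 0, "z": -0.1, "twist": 0},
  ],
)

```text
t: 12.65
ee_pos: [589.9, -129.3, 106.8]
tool_rot: [[0.679, 0.734, 0.003], [0.734, -0.679, -0.001], [0.001, 0.003, -1.0]]
ft_force: [-0.1, 0.2, 6.7]
finger_gap: 13.3
gripper_force: 62.7
```

```bash
python3 -c "
from h import *
plan([589,-128.8,107],47)
print(ctrl.sense()['ft_torque'])"
```

```text
now [ 589.9 -129.3  106.8] head 47.2 j [-24.8   7.5  -6.9  75.4   0.  108. ] F [-0.1  0.2  6.7] gap 13.3 t 12.65 | shift cm [-0.02 -0.1  -0.02] twist 0.004
[ 0.05004521 -0.21677002  0.00023187]
```

It has risen past the ledge's underside with the spring force intact, so it is in the notch. I release.

Request:
play_rows(
  plan=[
    {"fingers": 1.6, "x": 0, "y": 0, "z": 0, "twist": 0},
    {"fingers": 2.5, "x": 0, "y": 0, "z": 0, "twist": 0},
    {"fingers": 4, "x": 0, "y": 0, "z": 0, "twist": 0},
    {"fingers": 5, "x": 0, "y": 0, "z": 0, "twist": 0},
    {"fingers": 5, "x": 0, "y": 0, "z": 0, "twist": 0},
  ],
)

```text
t: 13.15
ee_pos: [588.7, -128.9, 105.4]
tool_rot: [[0.679, 0.734, -0.0], [0.734, -0.679, 0.0], [-0.0, -0.0, -1.0]]
ft_force: [0.7, -0.2, 0.0]
finger_gap: 50.1
gripper_force: 0.0
```

Request:
play_rows(
  plan=[
    {"fingers": 5, "x": 0, "y": 0, "z": -1, "twist": 0},
    {"fingers": 5, "x": 0, "y": 0, "z": -3, "twist": 0},
    {"fingers": 5, "x": 0, "y": 0, "z": -6, "twist": 0},
    {"fingers": 5, "x": 0, "y": 0, "z": -9, "twist": 0},
    {"fingers": 5, "x": -3, "y": 0, "z": -11, "twist": 0},
  ],
)

```text
t: 13.65
ee_pos: [569.9, -149.8, 218.7]
tool_rot: [[0.677, 0.736, 0.003], [0.736, -0.677, -0.001], [0.002, 0.003, -1.0]]
ft_force: [1.3, -0.6, -0.3]
finger_gap: 50.0
gripper_force: 0.0
```

```bash
python3 -c "
from h import *
snapshot('wrist');snapshot('wrist')
st=ctrl.sense();W=wristcam(st,snapshot('wrist'));S=snapshot('side')
plan(st['ee_pos'],47)
h=cv2.cvtColor(W['image'],cv2.COLOR_BGR2HSV);m=cv2.inRange(h,(28,120,150),(42,255,255));n,l,s,c=cv2.connectedComponentsWithStats(m)
for i in range(1,n):
  if s[i,4]>150:
    w=np.array([ray(W,*x,126)[:2] for x in np.argwhere(l==i)[:,::-1]],np.float32);print(c[i],cv2.minAreaRect(w))
u,v=320,165
a=cv2.resize(S['image'][110:210,270:370],(400,400),interpolation=cv2.INTER_CUBIC)
b=cv2.resize(W['image'],(640,400))[:,120:520]
cv2.imwrite('pics/c3.png',np.hstack([a,b]))
"
```

```text
now [ 568.6 -151.4  216.7] head 47.15 j [-27.6   3.6   0.4  86.7   0.  105.2] F [-0.2 -0.  -0.5] gap 50.1 t 13.85 | shift cm [-0.13  0.12 -0.35] twist 0.003
[321.45825603 169.27458256] ((589.6627197265625, -128.21023559570312), (54.08661651611328, 12.367107391357422), 46.715492248535156)
[323.03803245 253.47312373] ((540.3173828125, -182.66542053222656), (44.474281311035156, 38.84865188598633), 48.39240264892578)
```

View pics/c3.png

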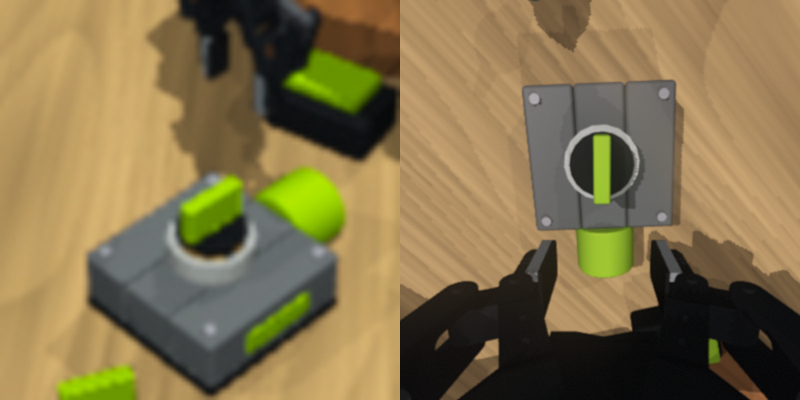

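The cartridge sits upright and centred in the ring, with its bar at 46.7° (about 94° round) at wrist pixel (321,169). The flange is just over the ring and the gripper is clear, so I hand in.

```bash
python3 -c "
from cell import job
print(job.hand_in())"
```

```text
the job is handed in; nothing more can be done
None
```

The fresh cartridge is in the port, pressed in, turned clockwise to the stop and sprung up into its notch; the gripper let go and is clear, and the job is handed in at about 14 s of the 72 s allowed.

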